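Fill the jar from the trigger funnel

ROBOT

A 6-joint arm with a two-finger parallel gripper is mounted at the origin on a cart in front of the work surface, level with it; the furniture and walls round the work are solid. World frame = base frame: x ahead of the robot, y to its left, z up, the work surface at z = 0. Lengths are in mm, angles in degrees, forces in N, time in s.
With the tool pointing down it reaches from about 350 to 850 mm from the base axis. Payload 8.1 kg.
Tool frame: the origin (TCP) lies at the very end of the fingers, on their centre line; the grasp point (between the pads) lies 19 mm behind it (r.grip_point_offset is the distance from the TCP to the grasp point, in mm); z points along the fingers, y is the line along which they close (so a half turn about z gives the same grasp; the last joint's range is limited). The gripper opens to 85 mm and grips with 20 to 120 N. Pads are 22 mm wide; open, the fingers measure 114 mm over their backs; the gripper's body (76 mm by 85 mm) begins 54 mm behind the grasp point. The pads swing forward as they close: fully open they stand 13 mm farther back than shut.
Start: joints at [67.586, 7.471, 85.268, -0, 87.261, -4.893], TCP at [180.612, 572.175, 231.292] pointing down, gripper open.
Joint ranges: [-169.43, 169.43], [-51.17, 129.36], [1.28, 143.12], [-76.62, 256.62], [0, 156.53], [-152.29, 152.29]. Speed limits (degrees/s): [136.94, 136.94, 159.86, 180, 180, 180].

INTERFACE

Orientations are given as [roll, pitch, yaw] about the fixed x, y, z axes, in that order (R = Rz(yaw) Ry(pitch) Rx(roll)).
In Python, from bench import status, eyes, r gives the robot as it stands.
- The arm moves only by the shell command python3 -m handwheel 'ROWS' [FORCE]. ROWS is a JSON object whose one key "series" holds a list that holds one entry, the list of rows, each a list of 7 numbers: the shift along the tool's x, y, z in cm, then the turn, a rotation vector about the tool's x, y, z in rad, then the opening, from 0 (shut) to 1 (fully open). In form: {"series": [[[tx, ty, tz, rx, ry, rz, claw], ...]]}. A call has 1 to 12 rows; each row is the pose to reach, as a shift and turn from the pose commanded when the call began, along the tool's axes at that moment; what a row does not reach only later rows make up. A row lasts 1/8 s, in which the tool goes at most 62.5 mm and 10.7 degrees, less where a joint would pass 70% of its speed; a pose out of reach is approached as far as the arm can. A call with a gripper value outside its range is refused whole. The fingers move at their own pace and stop on an object; FORCE is the grip in N (left out, the last holds). Time passes only in rows, so rows that repeat a pose let the fingers close. It gives the time, the measured TCP pose, the force, the opening and the grip force at its end, in the units of the state.
- status.sense(): the state, without advancing time (a new reading comes with each control period).
- eyes.snapshot(name): name is "side" or "top" or "wrist"; returns a dict with "img" (420x560x3 uint8, red, green, blue), "mtx" (3x3 intrinsics, pixels), "R" (3x3) and "t" (3): a world point X has camera coordinates R X + t. Camera axes: x right, y down, z forward; pixel columns grow to the right and rows downward; lengths in mm; the calibration is good to about 2 mm. A picture is of the moment at which its call begins. There is no depth.
- r.hand_in(): hands the job in; it is judged then, once.
The state is a dict: "time": time; "joint_pos": joint angles; "qd": joint speeds; "joint_efforts": joint torques, N m; "tool_pos": TCP position; "tcp_rot": TCP orientation; "ft_force": force on the tool from outside, world axes, zero at the start; "wrist_torque": the same for the moment, N m; "finger_gap": finger opening in mm; "grip_force": force on a finger pad.
Only numpy, scipy, OpenCV 4.12 (cv2) and the standard library are available. Lean on these libraries where they do the work, as an engineer would, in place of code of your own. Each camera call takes 0.05 s, during which the arm holds its last target. There are 200 camera calls.

TASK

Stand the open amber glass jar gently and upright in the white ring of the blue shuttle, and push the shuttle fully home so that the jar is under the funnel. Only then squeeze the red trigger fully against the black grip and hold it until all six blue balls have dropped into the jar, then let it spring back. Leave the jar under the funnel with the balls in it, and leave the timer, the bottle and the tape roll where they are.

Things in the scene. Friction and masses are not known exactly. Their poses are not given: they have to be found in the camera images.
- dispenser: Fixed bench dispenser: clear funnel (rim 90 mm wide, top 163 mm high) with a nozzle (32 mm bore, lower end 86 mm high). Origin on the worktop under the nozzle axis, z up. Black grip sticks out level along its -x, 50 to 175 mm from the axis, red trigger on the grip's -y side. Blue shuttle runs along its y. White column at x +57 to +79 mm, 125 mm high.
- grip_mid (a point): Middle of the part of the grip to squeeze: 125 mm from the funnel axis, at the grip's centre, 114 mm above the worktop. The grip is 20 mm wide (along the dispenser's y) and 26 mm high there, free above and below.
- trigger_mid (a point): Centre of the red trigger lever beside grip_mid (moves with the trigger). The lever is 8 mm thick and 20 mm high, 108 mm long, upright like a brake lever. At rest this point is 33 mm from the grip's centre line in the dispenser's -y, so grip and lever measure 47 mm over both; squeezed fully it is 17 mm away and they measure 31 mm.
- trigger (a joint): Trigger angle about an upright hinge 50 mm from the funnel axis: 0 at rest, 0.21 rad at its stop against the grip. A spring returns it (3 N at rest, 7 N at the stop, felt at trigger_mid). It draws a steel shutter from under the funnel: at 0 the outlet is shut, the balls fall as it nears the stop, and held at the stop the funnel empties in under 1 s.
- shuttle (a joint): Position of the blue shuttle: 0 pulled out for loading, 0.16 m fully home against its stop, the jar then under the nozzle. It moves along the dispenser's +y as it goes home, and stays where it is left (about 2 N to move).
- nest (a point): Centre of the white ring on the shuttle, at the level of the shuttle's top (18 mm above the worktop), where the jar's underside rests. The ring is 60 mm wide inside and 7 mm high. With the shuttle home it is on the funnel's axis.
- knob (a point): Point on the axis of the shuttle's black upright knob, 140 mm from the nest in the dispenser's -y and 52 mm above the worktop. The knob is 14 mm thick and its top is 11 mm above this point; its foot spreads to 26 mm at the shuttle's top, 34 mm below this point.
- jar: Open amber glass jar, outside 54 mm wide and 58 mm high, wall 3.5 mm, floor 4 mm, 90 g. Origin at the centre of its underside, z up out of its mouth.
- ball_1: Blue ceramic milling ball, 12 mm wide, 11 g; origin at its centre. Starts in the neck of the funnel.
- ball_2: Blue ceramic milling ball, 12 mm wide, 11 g; origin at its centre. Starts in the neck of the funnel.
- ball_3: Blue ceramic milling ball, 12 mm wide, 11 g; origin at its centre. Starts in the neck of the funnel.
- ball_4: Blue ceramic milling ball, 12 mm wide, 11 g; origin at its centre. Starts in the neck of the funnel.
- ball_5: Blue ceramic milling ball, 12 mm wide, 11 g; origin at its centre. Starts in the neck of the funnel.
- ball_6: Blue ceramic milling ball, 12 mm wide, 11 g; origin at its centre. Starts in the neck of the funnel.
- timer: White lab timer lying flat, 52 x 66 x 20 mm; origin under its centre. A bystander.
- bottle_dil: White reagent bottle with green cap, 48 mm wide, 98 mm high; origin under its centre. A bystander.
- tape_roll: Yellow tape roll lying flat, 60 mm wide, 19 mm high; origin under its centre. A bystander.

How it is judged:
By the outcome, as a careful person would: the job done as asked, in the order asked, and still so for the second after the job is handed in, with the robot touching nothing.
It also fails if it takes over 61 s, if anything falls off the work surface, if the arm or the gripper's body presses on something with over 40 N, if the wrist force passes 120 N, or if a joint passes its speed limit or range.

## Working session

There is one attempt and no reset: what is moved stays moved. The work goes in short steps, Python scripts to look and compute and a shell command to move; the robot and the scene stay as the last step left them, time stands still between calls to the robot, and variables do not carry over. Pictures are saved under pics/ and viewed, at most 10 in all, crops included, and the job is handed in when it is done.

```bash
mkdir -p pics; ls; python3 - <<'E'
from bench import status, eyes, r
import cv2
for n in ("side","top"):
    s=eyes.snapshot(n); cv2.imwrite(f"pics/{n}0.png",s["img"][:,:,::-1])
    print(n,s["mtx"].tolist(),s["R"].tolist(),s["t"].tolist())
st=status.sense(); print(st["tool_pos"],st["tcp_rot"],st["time"],r.grip_point_offset)
E
```

```text
pics
side [[499.0356861494637, 0.0, 274.7386983847955], [0.0, 499.0356861494637, 210.47062189167613], [0.0, 0.0, 1.0]] [[0.9990106812627343, 0.04029867397637463, -0.018806264879383996], [0.0033404824972257945, -0.4896962590794323, -0.871886698499464], [-0.04434523536585879, 0.8709613026531978, -0.4893464104098355]] [-541.226067478772, 78.4846161819019, 1685.3226713610557]
top [[448.33591430976116, 0.0, 277.78497097564406], [0.0, 448.33591430976116, 206.16502024958453], [0.0, 0.0, 1.0]] [[-0.026023892702257655, -0.9996508177540316, -0.0045825290306423065], [-0.9940552152115892, 0.026362477774886095, -0.10563734602974922], [0.1057212661637275, 0.0018061919233390339, -0.994394163071905]] [38.98883317018394, 555.4876541597315, 1198.5594202804846]
[180.42550504 571.7065909  230.31317411] [-1.79902367e+02 -8.18474908e-03  1.62480914e+02] 0.1 18.700000000000003
```

View pics/top0.png

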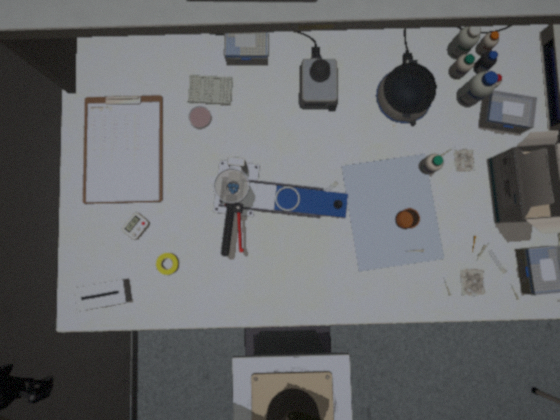

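View pics/side0.png

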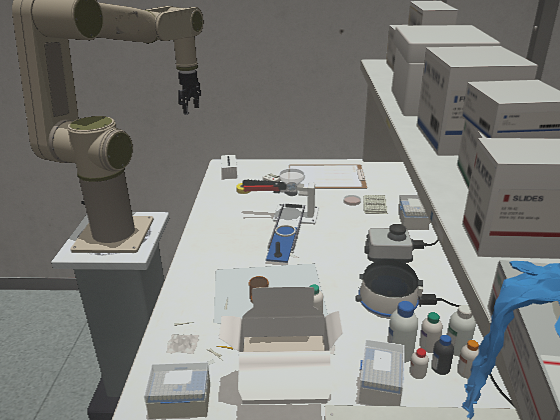

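The top view shows the funnel at about (232,187), ring (288,198), knob (338,204), jar (406,219), bottle (433,162), grip (229,230) and trigger (240,232). In the side view the jar is at about (259,285) and the knob at (278,248).

```bash
cat > h.py <<'E'
from bench import status, eyes, r
import cv2, numpy as np
from scipy.spatial.transform import Rotation as Ro
def ray(s,uv,z):
    d=s["R"].T@np.linalg.solve(s["mtx"],[uv[0],uv[1],1]); c=-s["R"].T@s["t"]
    return c+d*(z-c[2])/d[2]
def proj(s,X):
    p=s["mtx"]@(s["R"]@np.array(X,float)+s["t"]); return p[:2]/p[2]
def tri(sa,ua,sb,ub):
    P=[s["mtx"]@np.c_[s["R"],s["t"]] for s in (sa,sb)]
    X=cv2.triangulatePoints(P[0],P[1],np.array(ua,float),np.array(ub,float)).ravel(); return X[:3]/X[3]
def blobs(s,lo,hi,box,amin=15):
    h=cv2.cvtColor(s["img"],cv2.COLOR_RGB2HSV); m=cv2.inRange(h,np.array(lo),np.array(hi))
    k=np.zeros_like(m); x0,y0,x1,y1=box; k[y0:y1,x0:x1]=m[y0:y1,x0:x1]
    cs,_=cv2.findContours(k,cv2.RETR_EXTERNAL,cv2.CHAIN_APPROX_NONE)
    return sorted([c for c in cs if cv2.contourArea(c)>=amin],key=cv2.contourArea,reverse=True)
def move(p,R):  # tool shift (cm) and turn (rad) from present pose
    s=status.sense(); R0=Ro.from_euler('xyz',s["tcp_rot"],degrees=True)
    return (R0.inv().apply(np.array(p)-s["tool_pos"])/10).round(2),(R0.inv()*R).as_rotvec().round(3)
E
python3 - <<'E'
from h import *
t=eyes.snapshot("top"); s=eyes.snapshot("side")
def rep(n,cam,lo,hi,box):
    for c in blobs(cam,lo,hi,box)[:2]:
        (cx,cy),(w,h),a=cv2.minAreaRect(c); print(n,"c",round(cx,1),round(cy,1),"wh",round(w,1),round(h,1),round(a,1),"bb",cv2.boundingRect(c),"A",cv2.contourArea(c))
rep("jar t",t,(3,100,40),(18,255,255),(380,190,430,250))
rep("jar s",s,(3,80,20),(18,255,255),(235,260,275,310))
rep("blue t",t,(100,120,40),(125,255,255),(270,170,360,230))
rep("trig t",t,(0,120,60),(8,255,255),(215,190,260,265)); rep("trig t",t,(172,120,60),(180,255,255),(215,190,260,265))
rep("grip t",t,(0,0,0),(180,255,60),(212,200,245,262))
rep("knob t",t,(0,0,0),(180,255,45),(325,192,352,216))
rep("knob s",s,(0,0,0),(180,255,45),(265,232,292,262))
rep("cap t",t,(60,80,40),(90,255,255),(415,145,450,180))
c=t["img"][145:275,205:455]; cv2.imwrite("pics/crop1.png",cv2.resize(c,None,fx=3.2,fy=3.2,interpolation=cv2.INTER_CUBIC)[:,:,::-1])
c=s["img"][160:310,220:340]; cv2.imwrite("pics/crop2.png",cv2.resize(c,None,fx=4,fy=4,interpolation=cv2.INTER_CUBIC)[:,:,::-1])
E
```

```text
jar t c 407.1 218.7 wh 17.7 21.8 71.6 bb (396, 209, 23, 19) A 244.5
jar s c 255.2 286.0 wh 16.1 26.7 46.8 bb (249, 276, 20, 26) A 32.0
blue t c 320.1 202.5 wh 51.7 23.7 7.6 bb (293, 188, 54, 29) A 1025.5
blue t c 287.0 198.5 wh 19.0 18.0 90.0 bb (278, 189, 19, 20) A 268.5
trig t c 239.4 231.5 wh 39.0 3.0 86.2 bb (237, 212, 6, 40) A 44.5
grip t c 232.9 228.7 wh 18.3 52.4 5.3 bb (222, 203, 23, 52) A 391.0
knob t c 337.3 204.2 wh 6.7 5.3 56.3 bb (334, 201, 7, 7) A 24.0
cap t c 437.5 160.0 wh 8.0 9.0 90.0 bb (433, 156, 10, 9) A 57.5
```

View pics/crop1.png

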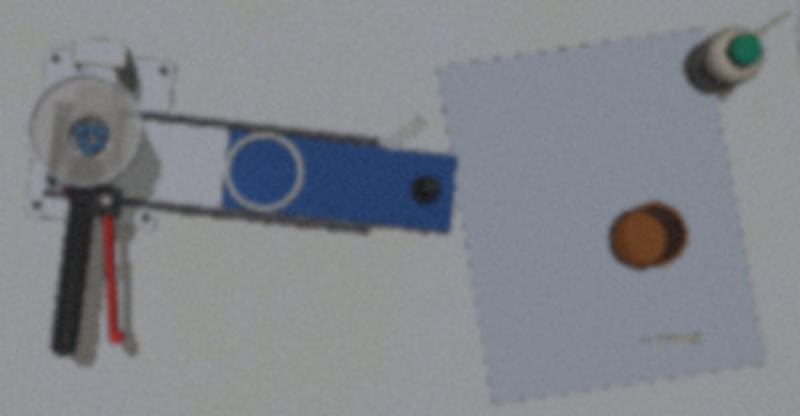

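View pics/crop2.png

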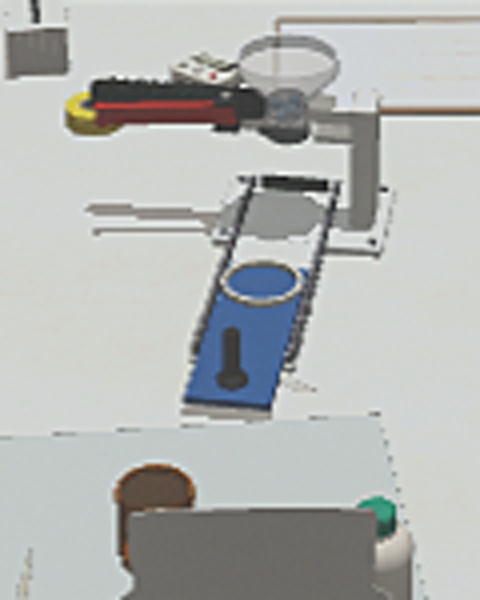

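The top crop shows the jar rim centred at about (653,235), the funnel rim at (86,132), the ring at (264,172), the knob top at (425,188) and the grip running (80,215)→(63,350). In the side crop the jar rim is at about (155,488), the ring at (261,284), the knob top at (231,333) and the funnel rim at (289,65). The jar is upright.

```bash
python3 - <<'E'
from h import *
t=eyes.snapshot("top"); s=eyes.snapshot("side")
T=lambda x,y:(205+x/3.2,145+y/3.2)
S=lambda x,y:(220+x/4,160+y/4)
for n,a,b,z in (("jarrim",(653,235),(155,488),58),("ring",(264,172),(261,284),25),("knob",(425,188),(231,331),63),("funnel",(86,132),(289,65),163)):
    print(n,ray(t,T(*a),z).round(1),ray(s,S(*b),z).round(1),"tri",tri(t,T(*a),s,S(*b)).round(1))
print("jarbase",ray(t,(406.5,218.7),3).round(1))
N=ray(t,T(264,172),25);K=ray(t,T(425,188),63);F=ray(t,T(86,132),163)
print("NK",np.hypot(*(N-K)[:2]),np.degrees(np.arctan2(*(N-K)[[1,0]]))-90,"NF",np.hypot(*(N-F)[:2]),np.degrees(np.arctan2(*(F-N)[[1,0]]))-90,"KF",np.degrees(np.arctan2(*(F-K)[[1,0]]))-90)
# grip
a,b=ray(t,T(80,215),127),ray(t,T(63,345),127); print("grip",a.round(1),b.round(1),np.degrees(np.arctan2(*(a-b)[[1,0]])))
a,b=ray(t,T(109,220),124),ray(t,T(117,338),124); print("trig",a.round(1),b.round(1))
print("cap",ray(t,T(745,48),98).round(1))
# target for jar: fingers closing along some direction
print(status.sense()["joint_pos"])
E
```

```text
jarrim [ 511.2 -324.4   58. ] [ 513.2 -332.9   58. ] tri [ 512.1 -325.9   52.6]
ring [576.6  -2.9  25. ] [577.4 -17.4  25. ] tri [577.3  -3.1  16.2]
knob [ 555.  -135.7   63. ] [ 557.9 -146.5   63. ] tri [ 556.7 -136.5   56.4]
funnel [594.2 135.4 163. ] [599.2 108.5 163. ] tri [597.8 137.  149.2]
jarbase [ 514.5 -333.2    3. ]
NK 134.5635861913843 -9.250204703602336 NF 139.42016214744112 -7.249773176510473 KF -8.232257533670293
grip [533.9 144.9 127. ] [432.5 159.6 127. ] -8.279192750985477
trig [529.6 122.4 124. ] [436.9 117.7 124. ]
cap [ 659.1 -396.4   98. ]
[ 6.75867895e+01  7.48802334e+00  8.52886322e+01 -2.77531102e-04
  8.72601822e+01 -4.89364353e+00]
```

Dispenser yaw is about −8.25° (grip, trigger and shuttle agree), the funnel axis is near (594,135), and the shuttle seems to start about 20 mm in. The same tool yaw (171.75°) suits every grasp, so I'm moving above the jar.

```bash
cat >> h.py <<'E'
RD=Ro.from_euler('xyz',[180,0,171.75],degrees=True)
YD=np.array([.1435,.9897,0]); XD=np.array([.9897,-.1435,0])
def plan(*ps):
    for p in ps: print(p,*move(p,RD))
E
python3 -c "
from h import *
plan((420,60,231),(512,-327,200),(512,-327,130))"
```

```text
(420, 60, 231) [-3.825e+01 -4.162e+01  2.000e-02] [-0.001 -0.    -0.162]
(512, -327, 200) [-58.67 -75.75   3.14] [-0.001 -0.    -0.162]
(512, -327, 130) [-58.67 -75.75  10.14] [-0.001 -0.    -0.162]
```

```bash
python3 -m handwheel '{"series": [[[-5,-5.5,0,0,0,-0.03,1],[-9,-10,0,0,0,-0.07,1],[-13,-14,0,0,0,-0.1,1],[-17,-18.5,0,0,0,-0.13,1],[-21,-22.8,0,0,0,-0.162,1],[-25,-27,0,0,0,-0.162,1],[-29,-31.5,0,0,0,-0.162,1],[-33,-36,0,0,0,-0.162,1],[-38,-41.5,0,0,0,-0.162,1],[-41,-46.5,0.5,0,0,-0.162,1],[-44,-51.5,1,0,0,-0.162,1],[-47,-56.5,1.5,0,0,-0.162,1]]]}'; python3 -c "
from h import *
plan((512,-327,150))"
```

```text
time: 1.8
tool_pos: [459.0, -110.3, 216.5]
tcp_rot: [180.0, 0.1, 171.7]
ft_force: [0.9, 0.6, 0.3]
finger_gap: 85.3
grip_force: 0.0
(512, -327, 150) [ -8.35 -20.68   6.65] [ 0.     0.001 -0.   ]
```

```bash
python3 -m handwheel '{"series": [[[-2.1,-5.1,1.6,0,0,0,1],[-4.2,-10.3,3.2,0,0,0,1],[-6.3,-15.5,4.9,0,0,0,1],[-8.3,-20.7,6.6,0,0,0,1],[-8.3,-20.7,6.6,0,0,0,1],[-8.3,-20.7,6.6,0,0,0,1]]]}'; python3 - <<'E'
from h import *
w=eyes.snapshot("wrist"); cv2.imwrite("pics/w1.png",w["img"][:,:,::-1])
print(-w["R"].T@w["t"],w["R"][2],proj(w,(512,-327,0)),proj(w,(512,-327,58)),status.sense()["tool_pos"])
for c in blobs(w,(3,90,30),(18,255,255),(0,0,560,420),200)[:3]:
    print(cv2.boundingRect(c),cv2.contourArea(c),cv2.fitEllipse(cv2.convexHull(c)))
E
```

```text
time: 2.55
tool_pos: [511.0, -324.6, 150.0]
tcp_rot: [180.0, -0.0, 171.7]
ft_force: [1.1, -0.0, 0.7]
finger_gap: 85.0
grip_force: 0.0
[ 436.03819543 -313.7596931   293.64026771] [ 0.29124094 -0.04238702 -0.95571024] [279.3842525  190.25869989] [278.84166819 210.20120966] [ 511.37943643 -324.21318577  150.81260925]
(243, 162, 72, 80) 4318.5 ((278.4779357910156, 203.20298767089844), (71.12319946289062, 80.34508514404297), 179.85134887695312)
```

View pics/w1.png

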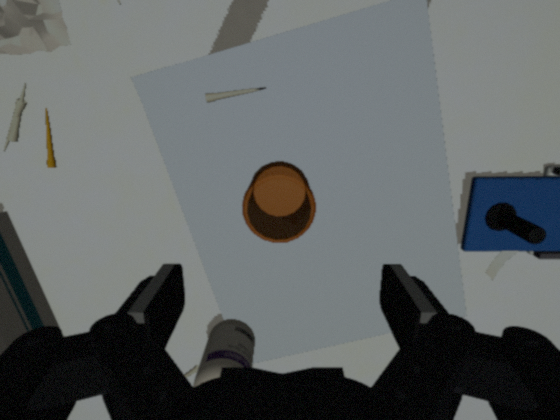

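The wrist view shows the jar rim centred at about (279,207), where (279,210) was predicted, so the jar is at about (510,−327). The knob foot is at (499,216) and its top at (537,235).

```bash
python3 - <<'E'
from h import *
w=eyes.snapshot("wrist")
print(ray(w,(279,207),58),"knob",ray(w,(537,235),63),ray(w,(499,216),20))
plan((510,-327,150),(510,-327,22))
E
```

```text
[ 510.31783338 -326.27357496   58.        ] knob [ 557.62511689 -139.54885621   63.        ] [ 557.41344455 -141.17512243   20.        ]
(510, -327, 150) [ 0.12 -0.32  0.13] [-0.     0.001  0.001]
(510, -327, 22) [ 0.14 -0.31 12.93] [-0.     0.001  0.001]
```

```bash
python3 -m handwheel '{"series": [[[0.1,-0.2,2.5,0,0,0,1],[0.1,-0.2,6,0,0,0,1],[0.1,-0.2,9.5,0,0,0,1],[0.1,-0.2,11.8,0,0,0,1],[0.1,-0.2,12.8,0,0,0,1],[0.1,-0.2,12.8,0,0,0,0.5],[0.1,-0.2,12.8,0,0,0,0.5],[0.1,-0.2,12.8,0,0,0,0.5],[0.1,-0.2,12.8,0,0,0,0.5],[0.1,-0.2,12.8,0,0,0,0.5],[0.1,-0.2,12.8,0,0,0,0.5]]]}' 25; python3 -c "
from h import *
plan((510,-327,82),(560,-60,92))"
```

```text
time: 4.03
tool_pos: [511.2, -327.4, 24.3]
tcp_rot: [-179.9, 0.2, 171.8]
ft_force: [-0.1, 2.4, 7.4]
finger_gap: 53.7
grip_force: 27.0
(510, -327, 82) [ 0.11  0.02 -5.77] [-0.001  0.003  0.   ]
(560, -60, 92) [-1.02 27.16 -6.8 ] [-0.001  0.003  0.   ]
```

```bash
python3 -m handwheel '{"series": [[[0,0,-1,0,0,0,0.5],[0,0,-4,0,0,0,0.5],[0,0,-7.5,0,0,0,0.5],[-0.2,4,-8.5,0,0,0,0.5],[-0.4,9,-8.5,0,0,0,0.5],[-0.6,14,-8.5,0,0,0,0.5],[-0.8,19,-8.5,0,0,0,0.5],[-1,24,-8.5,0,0,0,0.5],[-1,25.5,-8.5,0,0,0,0.5],[-1,25.5,-8.5,0,0,0,0.5],[-1,25.5,-8.5,0,0,0,0.5]]]}'; python3 - <<'E'
from h import *
w=eyes.snapshot("wrist"); cv2.imwrite("pics/w2.png",w["img"][:,:,::-1])
print(status.sense()["tool_pos"],proj(w,(577.5,-2,25)),proj(w,(577.5,-2,18)),proj(w,(607.5,-2,25)),proj(w,(577.5,28,25)))
for c in blobs(w,(100,120,40),(125,255,255),(0,0,560,420),200)[:3]:
    print(cv2.boundingRect(c),cv2.contourArea(c),cv2.fitEllipse(cv2.convexHull(c)))
E
```

```text
time: 5.4
tool_pos: [556.3, -77.0, 107.5]
tcp_rot: [-180.0, 0.0, 171.7]
ft_force: [-0.2, 0.4, -1.4]
finger_gap: 53.6
grip_force: 26.7
[556.25266563 -77.21186782 107.42688939] [389.52111594 225.9197437 ] [386.62968414 222.54347404] [391.53714571 263.21660201] [431.60860758 220.29300249]
(159, 176, 223, 87) 10008.5 ((265.4750671386719, 211.70208740234375), (127.65738677978516, 246.38742065429688), 86.0924301147461)
(348, 186, 79, 73) 4415.5 ((387.3800964355469, 221.89752197265625), (70.331298828125, 81.77656555175781), 60.18440628051758)
(400, 176, 36, 24) 309.5 ((447.9070129394531, 165.42831420898438), (21.226064682006836, 37.7484245300293), 0.0)
```

View pics/w2.png

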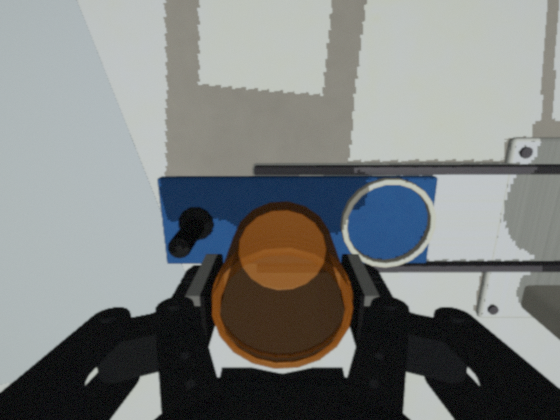

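The wrist view shows the ring centred at about (389.5,224), within 2 px of the prediction. The jar hangs straight in the fingers, its rim centred near (282,298).

```bash
python3 - <<'E'
from h import *
w=eyes.snapshot("wrist")
p=status.sense()["tool_pos"]
print(ray(w,(389.5,224),25),"jar rim right/left/bottom",ray(w,(354,300),141),ray(w,(211,300),141),ray(w,(283,367),141), p)
plan((577.5,-2,107),(577.5,-2,42))
E
```

```text
[575.97991179  -2.13093825  25.        ] jar rim right/left/bottom [555.99948794 -49.7354393  141.        ] [ 548.27305109 -103.00440024  141.        ] [582.88756655 -80.6256707  141.        ] [556.22998446 -77.20236553 107.36188641]
(577.5, -2, 107) [-1.01  7.75  0.03] [-0.     0.    -0.001]
(577.5, -2, 42) [-1.01  7.75  6.53] [-0.     0.    -0.001]
```

```bash
python3 -m handwheel '{"series": [[[-0.4,3.5,0,0,0,0,0.5],[-0.8,6.5,0,0,0,0,0.5],[-1,7.7,0,0,0,0,0.5],[-1,7.7,0,0,0,0,0.5],[-1,7.7,2.5,0,0,0,0.5],[-1,7.7,4.8,0,0,0,0.5],[-1,7.7,5.6,0,0,0,0.5],[-1,7.7,6,0,0,0,0.5],[-1,7.7,6.2,0,0,0,0.5],[-1,7.7,6.2,0,0,0,0.5],[-1,7.7,6.2,0,0,0,0.5]]]}'
```

```text
time: 6.88
tool_pos: [577.8, -1.0, 46.0]
tcp_rot: [180.0, 0.1, 171.8]
ft_force: [-0.5, 0.5, -1.4]
finger_gap: 53.7
grip_force: 26.8
```

```bash
python3 -m handwheel '{"series": [[[0,-0.1,0.1,0,0,0,0.5],[0,-0.1,0.2,0,0,0,0.5],[0,-0.1,0.3,0,0,0,0.5],[0,-0.1,0.35,0,0,0,0.5],[0,-0.1,0.35,0,0,0,0.5]]]}'; python3 - <<'E'
from h import *
for i in range(3): w=eyes.snapshot("wrist"); s=status.sense(); print(s["tool_pos"],s["ft_force"])
E
```

```text
time: 7.5
tool_pos: [577.3, -2.0, 42.3]
tcp_rot: [-180.0, 0.0, 171.8]
ft_force: [-2.4, 0.4, 6.1]
finger_gap: 54.0
grip_force: 27.2
[577.31508075  -1.99931679  42.31295387] [-3.19097652  1.14934958  6.12827589]
[577.28128341  -1.99541977  42.27954643] [-3.31780175  0.17918316  5.71556186]
[577.28898564  -1.97900219  42.30717291] [-1.93683255  0.75092652  5.13080982]
```

```bash
python3 -m handwheel '{"series": [[[0,0,0,0,0,0,0.7],[0,0,0,0,0,0,0.9],[0,0,0,0,0,0,0.9],[0,0,-1,0,0,0,0.9],[0,0,-3.5,0,0,0,0.9],[0,0,-7,0,0,0,0.9],[0,-4,-7.5,0,0,0,0.9],[0,-9,-7.5,0,0,0,0.9],[0,-13,-7.5,0,0,0,0.9],[0,-13.9,-7.5,0,0,0,0.9],[0,-13.9,-7.5,0,0,0,0.9]]]}'; python3 - <<'E'
from h import *
w=eyes.snapshot("wrist"); t=eyes.snapshot("top")
a=cv2.resize(w["img"],(560,420)); c=cv2.resize(t["img"][160:230,220:350],None,fx=4,fy=4,interpolation=cv2.INTER_CUBIC)
cv2.imwrite("pics/w3.png",a[:,:,::-1])
print(proj(w,(557.5,-140,63)),proj(w,(557.5,-140,20)),proj(w,(577,-2,76)),proj(w,(577,-2,25)))
plan((557.5,-140,115),(557.5,-140,38))
E
```

```text
time: 9.02
tool_pos: [557.3, -139.8, 117.3]
tcp_rot: [180.0, 0.0, 171.7]
ft_force: [0.1, 0.0, 0.5]
finger_gap: 76.9
grip_force: 0.0
[281.65956474 226.91590238] [281.71780995 206.37288979] [516.81565292 233.89246311] [470.59284652 207.65661324]
(557.5, -140, 115) [-0.03 -0.14  0.2 ] [0.    0.    0.001]
(557.5, -140, 38) [-0.03 -0.14  7.9 ] [0.    0.    0.001]
```

View pics/w3.png

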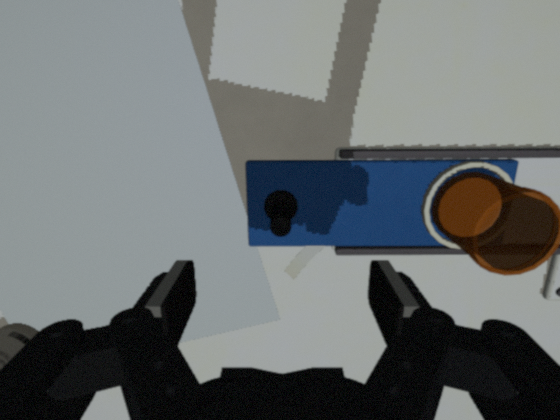

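The jar stands upright in the ring at (470,208), and the knob is where predicted. Next: grip the knob and push the shuttle home.

```bash
python3 -m handwheel '{"series": [[[0,-0.1,3,0,0,0,0.9],[0,-0.1,6,0,0,0,0.9],[0,-0.1,7.3,0,0,0,0.9],[0,-0.1,7.3,0,0,0,0.1],[0,-0.1,7.3,0,0,0,0.1],[0,-0.1,7.3,0,0,0,0.1],[0,-0.1,7.3,0,0,0,0.1],[0,-0.1,7.3,0,0,0,0.1],[0,-0.1,7.3,0,0,0,0.1],[0,-0.1,7.3,0,0,0,0.1],[0,-0.1,7.3,0,0,0,0.1],[0,-0.1,7.3,0,0,0,0.1]]]}' 25
```

```text
time: 10.62
tool_pos: [558.0, -140.9, 45.1]
tcp_rot: [-180.0, 0.1, 171.8]
ft_force: [-0.9, 0.2, 6.8]
finger_gap: 13.0
grip_force: 24.5
```

```bash
python3 -m handwheel '{"series": [[[0,0.3,0,0,0,0,0.1],[0,1,0,0,0,0,0.1],[0,2,0,0,0,0,0.1],[0,3.3,0,0,0,0,0.1],[0,4.7,0,0,0,0,0.1],[0,6.1,0,0,0,0,0.1],[0,7.5,0,0,0,0,0.1],[0,8.9,0,0,0,0,0.1],[0,10.2,0,0,0,0,0.1],[0,11.3,0,0,0,0,0.1],[0,12,0,0,0,0,0.1],[0,12.3,0,0,0,0,0.1]]]}'
```

```text
time: 12.12
tool_pos: [575.4, -18.8, 45.1]
tcp_rot: [-180.0, 0.1, 171.8]
ft_force: [-2.3, -1.8, 8.1]
finger_gap: 12.5
grip_force: 24.7
```

```bash
python3 -m handwheel '{"series": [[[0,0.4,0,0,0,0,0.1],[0,0.8,0,0,0,0,0.1],[0,1.1,0,0,0,0,0.1],[0,1.3,0,0,0,0,0.1],[0,1.5,0,0,0,0,0.1],[0,1.5,0,0,0,0,0.1]]]}'
```

```text
time: 12.88
tool_pos: [577.4, -4.1, 45.1]
tcp_rot: [-180.0, 0.1, 171.8]
ft_force: [-3.1, 0.4, 8.2]
finger_gap: 12.6
grip_force: 24.7
```

```bash
python3 -m handwheel '{"series": [[[0,0.2,0,0,0,0,0.1],[0,0.4,0,0,0,0,0.1],[0,0.6,0,0,0,0,0.1],[0,0.8,0,0,0,0,0.1],[0,0.8,0,0,0,0,0.1]]]}'
```

```text
time: 13.5
tool_pos: [577.9, -0.9, 45.1]
tcp_rot: [-179.6, 0.0, 171.7]
ft_force: [-8.3, -21.6, 10.5]
finger_gap: 12.7
grip_force: 25.8
```

```bash
python3 -m handwheel '{"series": [[[0,-0.35,0,0,0,0,0.1],[0,-0.35,0,0,0,0,0.3],[0,-0.35,0,0,0,0,0.6],[0,-0.35,0,0,0,0,0.8],[0,-0.35,0,0,0,0,0.8],[0,-0.35,-2,0,0,0,0.9],[0,-0.35,-6,0,0,0,0.95],[0,-0.35,-11,0,0,0,1],[0,-0.35,-15,0,0,0,1],[0,-0.35,-15.5,0,0,0,1],[0,-0.35,-15.5,0,0,0,1]]]}'; python3 - <<'E'
from h import *
w=eyes.snapshot("wrist"); t=eyes.snapshot("top")
a=w["img"];c=cv2.resize(t["img"][150:270,205:325],(420,420),interpolation=cv2.INTER_CUBIC)
cv2.imwrite("pics/w4.png",cv2.resize(np.hstack([a,c]),(800,343))[:,:,::-1])
plan((474,154.8,200),(474-.8,154.8-5.4,200))
for X in ((578,-1.5,63),(598,137,86),(474,154.8,127)): print(X,proj(w,X),proj(t,X))
E
```

```text
time: 14.88
tool_pos: [577.8, 0.5, 200.0]
tcp_rot: [180.0, 0.1, 171.8]
ft_force: [0.4, 0.3, -1.8]
finger_gap: 85.4
grip_force: 0.0
(474, 154.8, 200) [12.38 13.79 -0.21] [-0.    -0.002  0.   ]
(473.2, 149.4, 200) [12.38 13.25 -0.21] [-0.    -0.002  0.   ]
(578, -1.5, 63) [279.72185873 192.654588  ] [287.20768382 196.51265301]
(598, 137, 86) [454.38560138 200.252428  ] [234.37328155 189.23376466]
(474, 154.8, 127) [522.70263086  10.98716   ] [226.3987831  236.10450376]
```

View pics/w4.png

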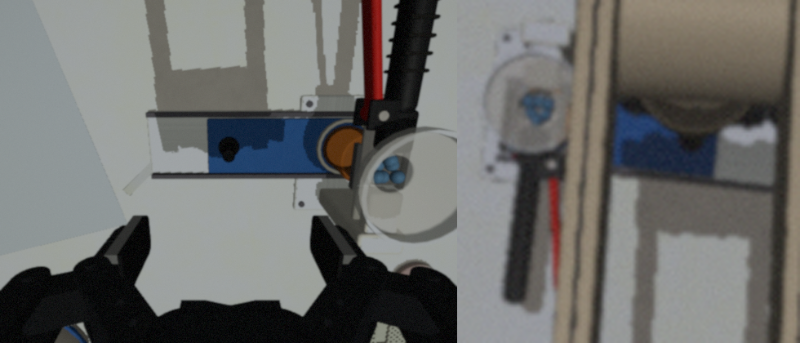

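The wrist view shows the shuttle home with the jar upright under the funnel and the balls still in the neck at (390,170). Moving above the grip.

```bash
python3 -m handwheel '{"series": [[[3,1,0,0,0,0,1],[7,3,0,0,0,0,1],[10,6,0,0,0,0,1],[12,10,0,0,0,0,1],[12.4,13.2,0,0,0,0,1],[12.4,13.2,0,0,0,0,1],[12.4,13.2,0,0,0,0,1]]]}'; python3 - <<'E'
from h import *
w=eyes.snapshot("wrist"); cv2.imwrite("pics/w5.png",w["img"][:,:,::-1])
print(status.sense()["tool_pos"])
for X in ((474,154.8,127),(474-33*.1435,154.8-33*.9897,124)): print(X,proj(w,X))
E
```

```text
time: 15.85
tool_pos: [473.1, 148.4, 197.6]
tcp_rot: [-179.9, -0.1, 171.8]
ft_force: [0.4, -0.1, 0.1]
finger_gap: 85.6
grip_force: 0.0
[473.29154018 148.13238495 197.86089022]
(474, 154.8, 127) [291.60270141 218.23763291]
(469.2645, 122.13990000000001, 124) [243.36419175 216.70682391]
```

View pics/w5.png

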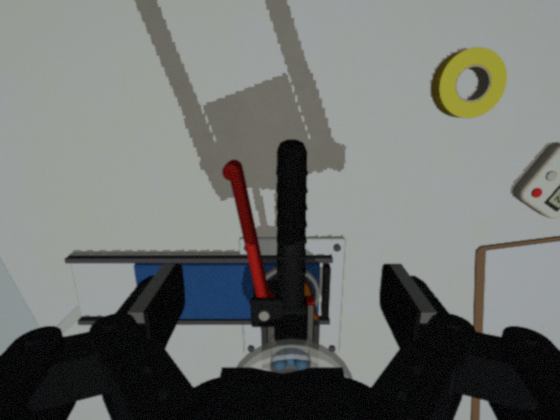

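Grip at (291,218) and lever at (243,217) match the predictions, so I'm descending around both and squeezing.

```bash
python3 -m handwheel '{"series": [[[0,0.1,3,0,0,0,1],[0,0.1,7,0,0,0,1],[0,0.1,9.8,0,0,0,1],[0,0.1,10.6,0,0,0,1],[0,0.1,10.6,0,0,0,1],[0,0.1,10.6,0,0,0,0.6],[0,0.1,10.6,0,0,0,0.6],[0,0.1,10.6,0,0,0,0.5],[0,0.1,10.6,0,0,0,0.5]]]}' 30
```

```text
time: 17.02
tool_pos: [474.7, 149.4, 93.9]
tcp_rot: [-180.0, 0.1, 171.8]
ft_force: [-0.2, -5.7, 4.1]
finger_gap: 42.4
grip_force: 2.5
```

Touching the lever; now the full squeeze and hold.

```bash
python3 -m handwheel '{"series": [[[0,0,0,0,0,0,0.2],[0,0,0,0,0,0,0.2],[0,0,0,0,0,0,0.2],[0,0,0,0,0,0,0.2],[0,0,0,0,0,0,0.2],[0,0,0,0,0,0,0.2],[0,0,0,0,0,0,0.2],[0,0,0,0,0,0,0.2],[0,0,0,0,0,0,0.2],[0,0,0,0,0,0,0.2],[0,0,0,0,0,0,0.2],[0,0,0,0,0,0,0.2]]]}' 30; python3 - <<'E'
from h import *
w=eyes.snapshot("wrist"); t=eyes.snapshot("top")
for n,c in (("w",w),("t",t)):
    for b in blobs(c,(95,60,40),(125,255,255),(210,170,260,210) if n=="t" else (200,250,400,420),5): print(n,cv2.boundingRect(b),cv2.contourArea(b))
E
```

```text
time: 18.52
tool_pos: [474.5, 149.5, 94.0]
tcp_rot: [-180.0, 0.1, 171.7]
ft_force: [-0.9, -5.2, 5.4]
finger_gap: 30.2
grip_force: 30.9
w (233, 342, 10, 26) 172.0
w (264, 323, 6, 9) 33.0
t (243, 182, 17, 26) 270.0
```

Gap is 30 mm (fully squeezed) and no ball blobs remain in the funnel neck. I'll hold a little longer, then release and retreat.

```bash
python3 -m handwheel '{"series": [[[0,0,0,0,0,0,0.2],[0,0,0,0,0,0,0.2],[0,0,0,0,0,0,0.2],[0,0,0,0,0,0,0.2],[0,0,0,0,0,0,0.45],[0,0,0,0,0,0,0.7],[0,0,0,0,0,0,1],[0,0,0,0,0,0,1],[0,0,0,0,0,0,1],[0,0,-3,0,0,0,1],[0,0,-8,0,0,0,1],[0,0,-13,0,0,0,1]]]}'; python3 -m handwheel '{"series": [[[2,-4,-1,0,0,0,1],[4,-9,-1,0,0,0,1],[6,-14,-1,0,0,0,1],[6,-19,-1,0,0,0,1],[6,-19,-1,0,0,0,1],[6,-19,-1,0,0,0,1]]]}'; python3 - <<'E'
from h import *
t=eyes.snapshot("top");s=eyes.snapshot("side");w=eyes.snapshot("wrist")
a=cv2.resize(t["img"][150:270,200:300],(400,480),interpolation=cv2.INTER_CUBIC);b=cv2.resize(s["img"][155:275,235:335],(400,480),interpolation=cv2.INTER_CUBIC)
cv2.imwrite("pics/end.png",np.hstack([a,b])[:,:,::-1])
E
```

```text
time: 20.12
tool_pos: [473.4, 150.0, 224.0]
tcp_rot: [180.0, -0.0, 171.8]
ft_force: [1.5, 0.1, 0.3]
finger_gap: 85.2
grip_force: 0.0
time: 20.88
tool_pos: [387.4, -29.3, 233.0]
tcp_rot: [180.0, 0.0, 171.7]
ft_force: [0.1, 0.3, 0.2]
finger_gap: 85.2
grip_force: 0.0
```

View pics/end.png

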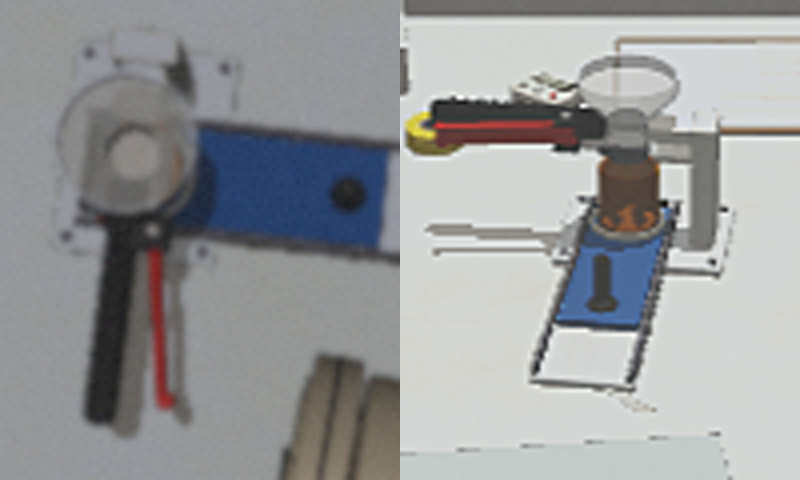

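The final view shows the jar upright under the nozzle at (628,200) with the balls in it, the funnel empty, the trigger sprung back and the arm clear.

```bash
python3 -c "
from bench import r
print(r.hand_in())"
```

```text
the job is handed in; nothing more can be done
None
```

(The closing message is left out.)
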